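# Slide the aircon remote under the spring flap of its holder

## Robot

A 6-joint arm with a two-finger parallel gripper is mounted at the origin on the work surface. World frame = base frame: x ahead of the robot, y to its left, z up, the work surface at z = 0. Lengths are in mm, angles in degrees, forces in N, time in s.
With the tool pointing down it reaches from about 350 to 850 mm from the base axis. Payload 8.1 kg.
Tool frame: the origin (TCP) lies midway between the tips of the shut fingers; the grasp point (between the pads) lies 19 mm behind it (r.grasp_offset is the distance from the TCP to the grasp point, in mm); z points along the fingers, x is the direction in which the jaws open and shut, and the axes are right-handed (so a half turn about z gives the same grasp; the last joint's range is limited). The gripper opens to 85 mm and grips with 20 to 120 N. Pads are 22 mm wide; open, the fingers measure 114 mm over their backs; the gripper's body (76 mm by 85 mm) begins 54 mm behind the grasp point. The pads swing forward as they close: fully open they stand 13 mm farther back than shut.
Start: joints at [-77.773, 7.471, 85.268, -0, 87.261, -4.893], TCP at [176.644, -573.412, 201.192] pointing down, gripper open.
Joint ranges: [-169.43, 169.43], [-51.17, 129.36], [1.28, 143.12], [-76.62, 256.62], [0, 156.53], [-152.29, 152.29]. Speed limits (degrees/s): [136.94, 136.94, 159.86, 180, 180, 180].

## Interface

Orientations are given as [roll, pitch, yaw] about the fixed x, y, z axes, in that order (R = Rz(yaw) Ry(pitch) Rx(roll)).
In Python, from bench import r, optics, hand_in gives the robot as it stands.
- The arm moves only by the shell command python3 -m pendant 'ROWS' [FORCE]. ROWS is JSON, a list of rows, each a list of 5 numbers: the opening, from 0 (shut) to 1 (fully open), then the shift along the tool's x, y, z in mm, then the turn about the tool's z in degrees. A call has 1 to 10 rows; each row shifts and turns the commanded pose from where the row before left it, along the tool's axes as they then stand; what a row does not reach is not made up. A row lasts 1/10 s, in which the tool goes at most 50 mm and 8.59 degrees, less where a joint would pass 70% of its speed; a pose out of reach is approached as far as the arm can. A call with a gripper value outside its range is refused whole. The fingers move at their own pace and stop on an object; FORCE is the grip in N (left out, the last holds). Time passes only in rows, so rows that do not move let the fingers close. It gives the time, the measured TCP pose, the force and the opening at its end, in the units of the state.
- r.sense(): the state, without advancing time (a new reading comes with each control period).
- optics.snapshot(name): name is "scene" or "top"; returns (picture, depth): 480x640x3 uint8, blue, green, red; 480x640 float32, mm along the optical axis (not along the pixel's ray), 0 where there is no reading.
- optics.camera_params(name): a dict with "camera_matrix" (3x3 intrinsics, pixels), "eye" and "orientation" of the camera in the world. Camera axes: x right, y down, z forward; pixel columns grow to the right and rows downward; lengths in mm; the calibration is good to about 2 mm. A picture is of the moment at which its call begins. camera_params takes no time and is no camera call.
- hand_in(): hands the job in, once; it reports no verdict.
Trained networks look in the newest picture that a camera, given by its name, has taken for a name from the list of things; names that differ only in an ending like _2 or _b are one class to them, and where a whole thing is asked for, a point or a joint stands for the part that bears it (a point fixed in the world has none). Each returns a list of dicts, best first, with "score" (0 to 1); they miss things now and then, are a little off and sometimes report something else, mostly with a low value. They report only what shows in the picture. A call takes as long as a camera call. They do not tell look-alikes from the thing itself.
- optics.search_frame(camera, query): "at" ([x, y, z] in mm, in world coordinates, good to about 4 mm: the middle of the surface that is visible of it).
The state is a dict: "time": time; "joint_pos": joint angles; "qd": joint speeds; "joint_efforts": joint torques, N m; "tool_pos": TCP position; "tcp_rot": TCP orientation; "ft_force": force on the tool from outside, world axes, zero at the start; "wrist_torque": the same for the moment, N m; "finger_gap": finger opening in mm.
Only numpy, scipy, OpenCV 4.12 (cv2) and the standard library are available. Lean on these libraries where they do the work, as an engineer would, in place of code of your own. Each camera call takes 0.05 s, during which the arm holds its last target. There are 200 camera calls.

## Task

Put the aircon remote away in its holder without picking it up: with one fingertip press the orange bar down so that the spring flap lifts, and keep it held up clear of the remote while the other fingertip pushes the remote along the lane under it, until its nose is fully home against the back stop. Only then let go, so that the flap comes down and rests on the remote. The flap must not touch the remote before it is home, the remote stays flat on the bench, and everything else is left where it stands.

Things in the scene. Friction and masses are not known exactly. Their poses are not given: they have to be found in the camera images.
- dock: Remote holder fixed on the bench. x runs along its straight lane towards the closed end, y left, z up. Origin: on the bench, on the lane's centre line, at the flap's front edge. The lane is the bench top between two white walls (14 mm high, 4 mm thick, inner faces y = +27 and -27 mm, x = -167 to 83 mm), open at the -x end.
- lane_stop (a point): Centre of the inner face of the white back stop (20 mm high) that closes the lane: dock x = 75 mm, y = 0, z = 11 mm. The remote's nose meets it when fully home.
- flap (a joint): Flap angle, rad: 0 shut (free edge 4 mm above the bench, blocking the lane), 0.72 end stop. Pressing the orange bar down raises it, like a see-saw; it springs shut when let go (1.5 N on the bar to start, 4 N at 0.6). It clears the remote's top above 0.39 (about 10 mm to spare at 0.6), and with the remote home and the bar let go it rests on it at about 0.39.
- flap_hinge (a point): Hinge line at the lane's left: dock x = 0, y = 34 mm, z = 34 mm. A 7 mm rod along x, from x = -168 to 79 mm, on 6 mm square posts at x = -163, -6 and 79 mm. Flap (over the lane) and press bar (on the far, +y side) are one rigid piece on it.
- bar_mid (a point): Middle of the upper face of the orange press bar, a strip 30 mm wide, 4 mm thick, along the lane from dock x = -160 to -10 mm. Moves with the flap. Shut: y = 79, z = 37 mm, outer edge tipped up 0.6 rad. At flap angle 0.6: level, top 11 mm above the bench, y = 58 to 88 mm; a fingertip on it and one in the lane are then at equal height and can slide along x together.
- flap_edge (a point): Front end of the flap's orange free edge (6 mm round), 50 mm from the hinge line. The amber flap covers dock x = 2 to 74 mm. Moves with the flap.
- remote: Loose black aircon remote, 100 x 46 x 22 mm (x, y, z), about 90 g, lying in the open part of the lane. Origin: centre of its underside; x along its length towards the nose (display end), which points to the flap.
- remote_nose (a point): Centre of the remote's leading end face, half-way up (11 mm above its underside).
- remote_tail (a point): Centre of the remote's rear end face, half-way up; the face to push on. With the remote fully home it is 25 mm outside the flap's front edge (dock x = -25 mm).
- jar: Glass jar with a cork top, 64 mm wide, 86 mm high, loose; origin under its centre. Leave alone.
- coaster: Round aluminium coaster, 90 mm wide, 7 mm thick, loose; origin under its centre. Leave alone.
- planter: White ceramic planter shaped like a cloud, 55 x 116 mm, 70 mm high (86 with its plant), loose; origin under its centre. Leave alone.
- cards: Blue box of playing cards, 90 x 63 x 18 mm, loose; origin under its centre. Leave alone.
- tin: Small round brass tin with dark lid, 62 mm wide, 48 mm high, loose; origin under its centre. Leave alone.
Things that resemble listed ones, but are neither listed nor needed, are in the scene too. What is shaped like the remote but yellow is not meant.

How it is judged (in metres and radians):
On the way, in this order (a step that is already met when the one before it is completed fails the run):
1. a fingertip holds the flap open, with the remote still outside it (value of joint flap above 0.41 rad and contact force between the fingers and flap above 0.3 N and x of remote_nose in the frame of dock below 0.002 m), for 0.1 s.
2. the remote is home (within 6 mm of the back stop) with the flap still held open clear of it (value of joint flap above 0.41 rad and contact force between the fingers and flap above 0.3 N and x of remote_nose in the frame of dock above 0.069 m), for 0.1 s.
At the end, for the whole second after the job is handed in: The remote's nose is within 6 mm of the back stop, the remote lies flat in the lane at rest, and the released flap rests on its top (flap angle 0.33 to 0.44) (x of remote_nose in the frame of dock above 0.069 m and y of remote_nose in the frame of dock between -0.009 and 0.009 m and value of joint flap between 0.33 and 0.44 rad and contact force between flap and remote above 0.3 N and angle between remote's own z axis and vertical below 0.08 rad and height (world z) of remote below 0.004 m and linear speed of remote below 0.01 m/s); the robot touches nothing.
It fails at once if the flap touches the remote before it is home (nose more than 6 mm from the back stop) (contact force between flap and remote above 0.3 N and x of remote_nose in the frame of dock below 0.069 m).
It fails at once if the remote is lifted more than 10 mm or tipped up (height (world z) of remote above 0.01 m or angle between remote's own z axis and vertical above 0.25 rad).
It fails at once if another thing is moved more than 15 mm or knocked over (distance of any of jar, coaster, planter, cards, tin from where it was at the start of the episode above 0.015 m or angle between any of jar, coaster, planter, cards, tin's own z axis and vertical above 0.3 rad).
It also fails if it takes over 48 s, if anything falls off the work surface, if the arm or the gripper's body presses on something with over 40 N, if the wrist force passes 120 N, or if a joint passes its speed limit or range.

## Working session

There is one attempt and no reset: what is moved stays moved. The work goes in short steps, Python scripts to look and compute and a shell command to move; the robot and the scene stay as the last step left them, time stands still between calls to the robot, and variables do not carry over. Pictures are saved under pics/ and viewed, about 8 in all and at most 12, crops included, and the job is handed in when it is done.

```bash
mkdir -p pics; ls; python3 - <<'E'
from bench import r, optics
import cv2, numpy as np
for n in ("scene","top"):
    p,d=optics.snapshot(n); cv2.imwrite(f"pics/{n}0.png",p); np.save(f"pics/{n}0.npy",d)
    c=optics.camera_params(n); print(n,np.round(c["camera_matrix"],1).tolist(),c["eye"],c["orientation"])
    for q in ("remote","flap","bar_mid","dock","flap_edge","jar","coaster","planter","cards","tin"):
        print(q,[(np.round(h["at"]).tolist(),round(h["score"],2)) for h in optics.search_frame(n,q)])
print(r.sense())
E
```

```text
pics
scene [[506.7, 0.0, 316.2], [0.0, 506.7, 238.7], [0.0, 0.0, 1.0]] [1092.97955123  157.24909807  754.38997162] [-143.50983556   -0.45705987  106.42228643]
remote [([429.0, -13.0, 20.0], 0.75), ([623.0, -56.0, 27.0], 0.66)]
flap [([624.0, -9.0, 31.0], 0.68), ([776.0, -139.0, 54.0], 0.62)]
bar_mid [([624.0, -9.0, 35.0], 0.9)]
dock [([640.0, -25.0, 32.0], 0.68), ([700.0, 120.0, 47.0], 0.67)]
flap_edge [([627.0, -11.0, 30.0], 0.81), ([640.0, -19.0, 26.0], 0.34)]
jar [([793.0, 98.0, 66.0], 0.86)]
coaster [([620.0, -188.0, 6.0], 0.71)]
planter [([775.0, -135.0, 54.0], 0.57), ([624.0, -59.0, 26.0], 0.25)]
cards [([573.0, 102.0, 18.0], 0.65)]
tin [([698.0, 118.0, 50.0], 0.77)]
top [[538.5, 0.0, 321.0], [0.0, 538.5, 235.5], [0.0, 0.0, 1.0]] [457.33308243  41.72750142 928.86273692] [-170.60810867   -1.09702034  -89.30255492]
remote [([419.0, -15.0, 25.0], 0.88), ([614.0, -58.0, 26.0], 0.75)]
flap [([611.0, -10.0, 33.0], 0.8)]
bar_mid [([607.0, -13.0, 32.0], 0.62)]
dock [([615.0, -24.0, 26.0], 0.96)]
flap_edge [([608.0, -11.0, 33.0], 0.9)]
jar [([768.0, 97.0, 69.0], 0.69), ([613.0, -25.0, 2
[... 161 characters left out ...]
n [([690.0, 116.0, 50.0], 0.75)]
{'time': 1.1, 'joint_pos': array([-7.77726244e+01,  7.46970225e+00,  8.52683460e+01, -6.37760335e-04,
        8.72599012e+01, -4.89353513e+00]), 'qd': array([0.06920678, 0.09732498, 0.03465913, 0.08336133, 0.02711451,
       0.00781056]), 'joint_efforts': array([-6.80569992e-04, -5.69340277e+01, -5.00863481e+01, -1.87549913e-04,
        1.26004386e-03,  2.73219723e-05]), 'tool_pos': array([ 176.64831608, -573.41889474,  201.20225648]), 'tcp_rot': array([ 1.79999190e+02, -1.98868425e-03, -7.28790587e+01]), 'ft_force': array([-0.15937336,  0.31555894,  0.03668808]), 'wrist_torque': array([-0.01592766, -0.01082541, -0.01028182]), 'finger_gap': 85.26133112645354}
```

View pics/top0.png

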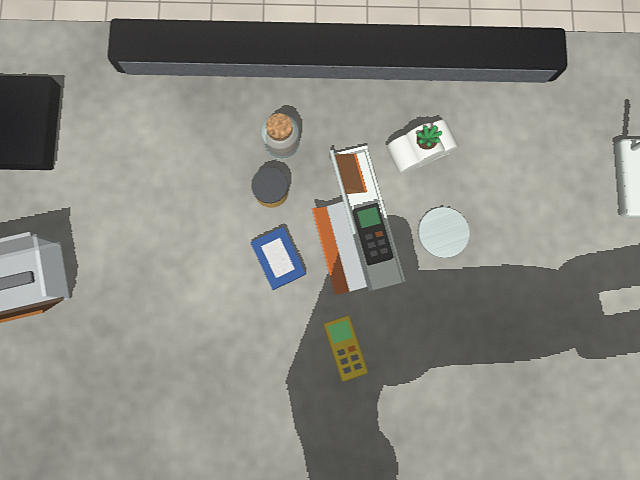

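View pics/scene0.png

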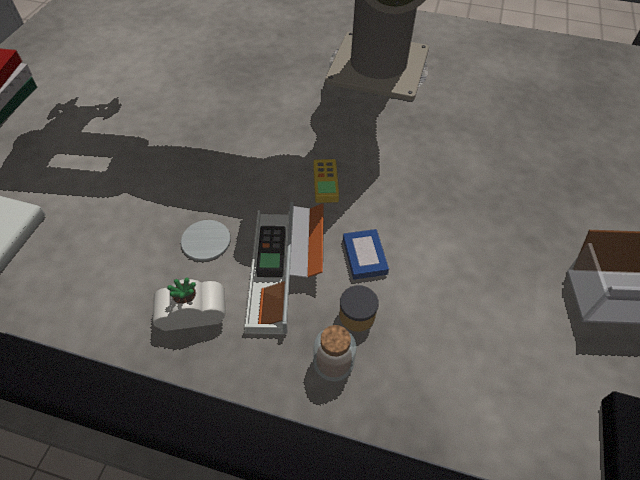

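The wanted remote is the black one at top px (373,233). The yellow look-alike at (345,348) is to be ignored. The lane runs from about (385,285) up to the back stop at (350,150). The flap is at (352,172), and the orange press bar runs from (318,208) to (340,290). Next I'll measure the dock pose from depth.

```bash
cat > h.py <<'E'
import numpy as np, cv2
from scipy.spatial.transform import Rotation as R
from bench import r, optics
def cloud(n,d):
    c=optics.camera_params(n); K=np.array(c["camera_matrix"])
    v,u=np.mgrid[:480,:640]
    P=np.stack([(u-K[0,2])/K[0,0]*d,(v-K[1,2])/K[1,1]*d,d],-1)
    return P@R.from_euler("xyz",c["orientation"],degrees=True).as_matrix().T+np.array(c["eye"])
def todock(W,o,yaw):
    c,s=np.cos(yaw),np.sin(yaw); q=W-np.array([o[0],o[1],0])
    return np.stack([c*q[...,0]+s*q[...,1],-s*q[...,0]+c*q[...,1],q[...,2]],-1)
E
python3 - <<'E'
from h import *
for n in ("top","scene"):
    p=cv2.imread(f"pics/{n}0.png"); d=np.load(f"pics/{n}0.npy"); W=cloud(n,d)
    hsv=cv2.cvtColor(p,cv2.COLOR_BGR2HSV); roi=(d>0)&(abs(W[...,0]-620)<160)&(abs(W[...,1]+40)<110)
    print(n,"bench z",np.median(W[roi&(W[...,2]<5)][:,2]))
    blk=roi&(p.max(-1)<70)&(abs(W[...,2]-22)<4)
    rc=cv2.minAreaRect(W[blk][:,:2].astype(np.float32)); print("remote",blk.sum(),rc)
    o=roi&(hsv[...,0]<14)&(hsv[...,1]>150)&(hsv[...,2]>60)
    nl,lab,st,_=cv2.connectedComponentsWithStats(o.astype(np.uint8))
    for i in range(1,nl):
        if st[i,4]>60:
            q=W[lab==i]; print("orange",st[i].tolist(),cv2.minAreaRect(q[:,:2].astype(np.float32)),np.percentile(q[:,2],[2,50,98]).round(1))
    # white, walls
    w=roi&(hsv[...,1]<40)&(hsv[...,2]>90)&(W[...,2]>10)
    hi=cv2.minAreaRect(W[w&(abs(W[...,2]-14)<2)][:,:2].astype(np.float32)); print("walltops",hi)
    st=w&(abs(W[...,2]-20)<2.0)&(W[...,0]>680); print("stop",st.sum(),W[st].mean(0).round(1),cv2.minAreaRect(W[st][:,:2].astype(np.float32)))
a=[cv2.resize(cv2.imread("pics/top0.png")[130:310,290:430],None,fx=3,fy=3,interpolation=2),cv2.resize(cv2.imread("pics/scene0.png")[190:350,230:340],None,fx=3.37,fy=3.37)]
H=max(x.shape[0] for x in a); a=[cv2.copyMakeBorder(x,0,H-x.shape[0],0,0,0) for x in a]
cv2.imwrite("pics/crop.png",np.hstack(a))
E
```

```text
top bench z 0.5705645140361071
remote 941 ((613.3446655273438, -61.70171356201172), (99.42725372314453, 46.057186126708984), 15.84600830078125)
orange [345, 153, 22, 39, 109] ((725.2992553710938, -39.00102615356445), (73.85295104980469, 18.268766403198242), 26.332321166992188) [ 2.3 10.2 18.1]
orange [313, 207, 36, 87, 1044] ((581.84619140625, 11.26336669921875), (149.14036560058594, 24.607742309570312), 15.236021041870117) [28.8 38.4 46.8]
walltops ((680.6529541015625, -77.05076599121094), (298.37347412109375, 175.79934692382812), 26.834400177001953)
stop 97 [758.4 -34.3  20.1] ((754.4890747070312, -39.516510009765625), (219.7169952392578, 33.14036560058594), 76.76107025146484)
scene bench z 0.7819393495134364
remote 918 ((663.44873046875, -41.76451873779297), (208.2395477294922, 54.97228240966797), 21.85700798034668)
orange [308, 204, 15, 73, 912] ((581.7623901367188, 10.46861457824707), (150.59056091308594, 24.187946319580078), 16.012096405029297) [29.8 38.3 46.4]
orange [258, 288, 8, 36, 114] ((723.3363037109375, -40.420654296875), (67.3389892578125, 11.68375301361084), 20.791851043701172) [ 7.4 10.6 14.7]
walltops ((655.7234497070312, -54.537784576416016), (243.4364471435547, 118.61363220214844), 0.9693251252174377)
stop 123 [761.3 -30.7  20.2] ((756.7173461914062, -46.90879821777344), (76.9489517211914, 122.86824798583984), 49.69554138183594)
```

View pics/crop.png

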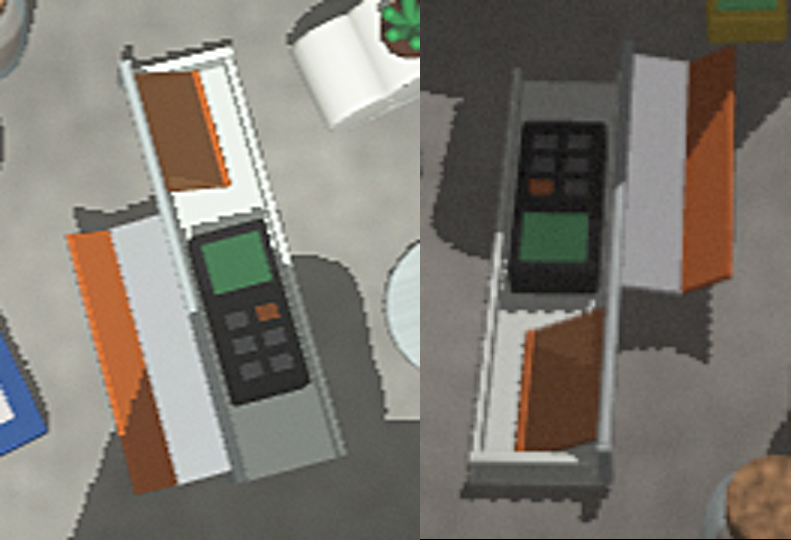

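The crop confirms the choice. The black remote lies in the lane, its display end pointing at the amber flap, and the bar is on the left (+y). Three checks agree:
- Bar plan size is 149 x 24.6 mm, where 150 x 24.8 is expected.
- Remote size is 99 x 46 mm.
- In the fitted dock frame the remote lies at y ≈ 0.5, x ≈ -74.

From this the dock is at about (685, -42) with yaw 15.6°. I'll aim for TCP dock (-145, 35) with a 66 mm opening, which puts one finger in the lane behind the tail and the other over the bar.

```bash
python3 -m pendant '[[0.776,0,0,0,1.5],[0.776,-29,-34,0,0],[0.776,-29,-34,0,0],[0.776,-29,-34,0,0],[0.776,-29,-34,0,0],[0.776,-29,-34,0,0],[0.776,-29,-34,0,0],[0.776,-29,-34,0,0],[0.776,-29,-34,0,0],[0.776,-29,-34,0,0]]' 20
cat > go.py <<'E'
import sys
from h import *
O=(684.9,-42.2); Y=np.radians(15.6)
def tcp():
    s=r.sense(); t=todock(s["tool_pos"],O,Y); return s,t
if __name__=="__main__":
    s,t=tcp(); X=np.array([float(a) for a in sys.argv[1:4]])
    d=np.r_[np.cos(Y)*X[0]-np.sin(Y)*X[1]+O[0],np.sin(Y)*X[0]+np.cos(Y)*X[1]+O[1],X[2]]-s["tool_pos"]
    print("dock tcp",t.round(1),"tool shift",(R.from_euler("xyz",s["tcp_rot"],degrees=True).as_matrix().T@d).round(1),"rot",s["tcp_rot"].round(2),"gap",round(s["finger_gap"],1),"F",s["ft_force"].round(2),"t",s["time"])
E
python3 go.py -145 35 100
```

```text
time: 2.1
tool_pos: [401.8, -238.1, 201.5]
tcp_rot: [-180.0, -0.0, -74.5]
ft_force: [1.1, -1.5, -0.1]
finger_gap: 66.3
dock tcp [-325.3 -112.6  201.5] tool shift [-147.8 -180.1  101.5] rot [-1.7997e+02 -4.0000e-02 -7.4470e+01] gap 66.3 F [ 1.09 -1.48 -0.09] t 2.1
```

```bash
python3 -m pendant '[[0.776,-30,-36,0,0],[0.776,-30,-36,0,0],[0.776,-30,-36,0,0],[0.776,-30,-36,0,0],[0.776,-28,-36,0,0],[0.776,0,0,35,0],[0.776,0,0,35,0],[0.776,0,0,35,0],[0.776,0,0,20,0],[0.776,0,0,0,0]]'
python3 go.py -145 35 60
python3 - <<'E'
from h import *
from go import *
a=[]
for n,b in (("top",(130,310,270,440)),("scene",(170,350,210,360))):
    p,d=optics.snapshot(n); np.save(f"pics/{n}1.npy",d); cv2.imwrite(f"pics/{n}1f.png",p)
    x=cv2.resize(p[b[0]:b[1],b[2]:b[3]],None,fx=2.4,fy=2.4); a.append(x)
cv2.imwrite("pics/c1.png",np.hstack(a))
E
```

```text
time: 3.1
tool_pos: [531.5, -48.0, 72.4]
tcp_rot: [179.6, 0.2, -74.4]
ft_force: [-1.1, 0.2, -0.3]
finger_gap: 66.6
dock tcp [-149.3   35.7   72.4] tool shift [ 0.7 -4.4 12.3] rot [ 1.7965e+02  1.7000e-01 -7.4430e+01] gap 66.6 F [-1.12  0.19 -0.32] t 3.1
```

View pics/c1.png

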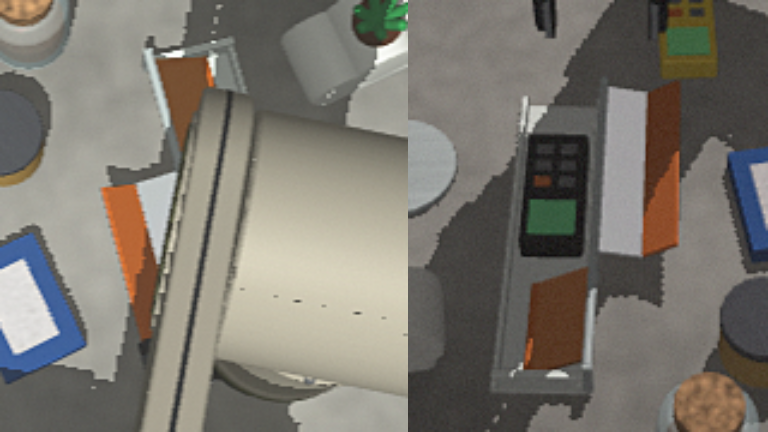

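The top view is mostly hidden by the arm. In the scene view the tips show at full-image px (267,185) and (314,186). I'll check these against the projected expectation.

```bash
python3 - <<'E'
from go import *
s=r.sense(); Rt=R.from_euler("xyz",s["tcp_rot"],degrees=True).as_matrix()
c=optics.camera_params("scene"); K=np.array(c["camera_matrix"]); Rc=R.from_euler("xyz",c["orientation"],degrees=True).as_matrix()
for x in (40,-40):
  for z in (0,-5,-10):
    w=s["tool_pos"]+Rt@[x,0,z]; q=K@(Rc.T@(w-np.array(c["eye"]))); print(x,z,(q[:2]/q[2]).round(1),todock(w,O,Y).round(1))
d=np.load("pics/scene1.npy"); W=todock(cloud("scene",d),O,Y)
m=(d>0)&(W[...,2]>48)&(W[...,2]<100)&(abs(W[...,0]+149)<40)&(abs(W[...,1]-35)<75)
for sgn in (1,-1):
    q=W[m&((W[...,1]-35)*sgn>0)]; q=q[q[:,2]<q[:,2].min()+20]; print(len(q),q.min(0).round(1),q.max(0).round(1),np.median(q,0).round(1))
E
```

```text
40 0 [268.2 196.3] [-146.5   -5.8   76.7]
40 -5 [268.  194.4] [-146.5   -5.8   81.7]
40 -10 [267.8 192.5] [-146.5   -5.8   86.7]
-40 0 [313.3 197. ] [-146.4   74.2   76.7]
-40 -5 [313.4 195.1] [-146.4   74.2   81.7]
-40 -10 [313.4 193.2] [-146.4   74.2   86.7]Traceback (most recent call last):
  File "<stdin>", line 10, in <module>
    return umr_minimum(a, axis, None, out, keepdims, initial, where)
ValueError: zero-size array to reduction operation minimum which has no identity
```

```bash
python3 -m pendant '[[0.776,0.5,-1,12,0],[0.776,0,0,12,0],[0.776,0,0,12,0],[0.776,0,0,0,0],[0.776,0,0,0,0]]'
python3 go.py -145 35 11
python3 - <<'E'
from go import *
p,d=optics.snapshot("scene"); np.save("pics/scene2.npy",d)
cv2.imwrite("pics/c2.png",cv2.resize(p[150:300,220:350],None,fx=4,fy=4,interpolation=2))
E
```

```text
time: 3.7
tool_pos: [535.1, -48.8, 39.6]
tcp_rot: [179.9, 0.0, -74.4]
ft_force: [0.3, -0.1, -0.7]
finger_gap: 67.0
dock tcp [-146.    33.9   39.6] tool shift [-1.1 -1.1 28.6] rot [ 1.7993e+02  4.0000e-02 -7.4390e+01] gap 67.0 F [ 0.32 -0.08 -0.66] t 3.7
```

View pics/c2.png

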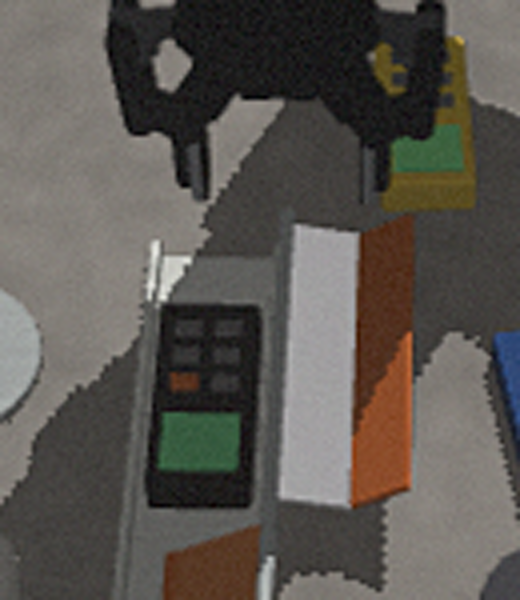

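```bash
python3 - <<'E'
from go import *
d=np.load("pics/scene2.npy"); W=todock(cloud("scene",d),O,Y)
for u0,u1 in ((262,276),(308,320)):
  for v in range(184,206,2):
    print(v,[(u,*W[v,u].round().astype(int)) for u in range(u0,u1,3) if d[v,u]>0 and W[v,u,2]>12])
c=optics.camera_params("scene"); K=np.array(c["camera_matrix"]); Rc=R.from_euler("xyz",c["orientation"],degrees=True).as_matrix()
s=r.sense();w=s["tool_pos"]+[0,0,0]; q=K@(Rc.T@(w-np.array(c["eye"]))); print(q[:2]/q[2])
E
```

```text
184 [(262, np.int64(-134), np.int64(-12), np.int64(122)), (265, np.int64(-133), np.int64(-7), np.int64(124)), (268, np.int64(-133), np.int64(-2), np.int64(123)), (271, np.int64(-146), np.int64(1), np.int64(109))]
186 [(265, np.int64(-134), np.int64(-8), np.int64(117)), (268, np.int64(-137), np.int64(-3), np.int64(114)), (271, np.int64(-141), np.int64(2), np.int64(110))]
188 [(265, np.int64(-139), np.int64(-9), np.int64(107)), (268, np.int64(-134), np.int64(-3), np.int64(112)), (271, np.int64(-141), np.int64(1), np.int64(105))]
190 [(265, np.int64(-141), np.int64(-9), np.int64(100)), (268, np.int64(-136), np.int64(-4), np.int64(105)), (271, np.int64(-139), np.int64(1), np.int64(102))]
192 [(265, np.int64(-140), np.int64(-10), np.int64(96)), (268, np.int64(-136), np.int64(-4), np.int64(100)), (271, np.int64(-136), np.int64(1), np.int64(100))]
194 [(265, np.int64(-141), np.int64(-10), np.int64(89)), (268, np.int64(-134), np.int64(-4), np.int64(97)), (271, np.int64(-136), np.int64(1), np.int64(95))]
196 [(265, np.int64(-140), np.int64(-10), np.int64(85)), (268, np.int64(-135), np.int64(-
[... 819 characters left out ...]
81), np.int64(103))]
192 [(311, np.int64(-137), np.int64(70), np.int64(100)), (314, np.int64(-139), np.int64(75), np.int64(98)), (317, np.int64(-140), np.int64(81), np.int64(98))]
194 [(311, np.int64(-136), np.int64(70), np.int64(96)), (314, np.int64(-140), np.int64(75), np.int64(92)), (317, np.int64(-138), np.int64(81), np.int64(94))]
196 [(311, np.int64(-138), np.int64(70), np.int64(89)), (314, np.int64(-138), np.int64(75), np.int64(88)), (317, np.int64(-138), np.int64(81), np.int64(89))]
198 [(311, np.int64(-136), np.int64(70), np.int64(86)), (317, np.int64(-198), np.int64(81), np.int64(15))]
200 [(311, np.int64(-134), np.int64(70), np.int64(83))]
202 []
204 []
[291.14675706 210.18508536]
```

Depth places the tips laterally as expected: front face x ≈ -135, B at y -12 to 3, A at 68 to 82. But their height reads about 83 mm while the TCP is reported at 40 mm. I'll descend in small steps, watching the force and the picture, to settle that.

```bash
python3 -m pendant '[[0.776,-1,0,3,0],[0.776,0,0,3,0],[0.776,0,0,2,0],[0.776,0,0,2,0],[0.776,0,0,0,0],[0.776,0,0,0,0]]'
python3 go.py -145 35 11
cat > tip.py <<'E'
from go import *
import sys
p,d=optics.snapshot("scene"); W=todock(cloud("scene",d),O,Y); s,t=tcp()
m=(d>0)&(p.max(-1)<75)&(abs(W[...,0]-t[0])<22)&(W[...,2]>3)&(W[...,2]<140)
for lab,a,b in (("B",t[1]-55,t[1]-30),("A",t[1]+30,t[1]+55)):
    q=W[m&(W[...,1]>a)&(W[...,1]<b)]
    if len(q): print(lab,len(q),"zlow",np.sort(q[:,2])[:5].round(1),"y",np.percentile(q[:,1],[5,95]).round(1),"xfront",np.percentile(q[:,0],90).round(1))
hsv=cv2.cvtColor(p,cv2.COLOR_BGR2HSV); o=(hsv[...,0]<14)&(hsv[...,1]>150)&(hsv[...,2]>50)&(d>0)
bar=W[o&(W[...,1]>52)&(W[...,1]<100)&(W[...,0]>-162)&(W[...,0]<-8)]
print("bar tilt",np.degrees(np.arctan(np.polyfit(bar[:,1],bar[:,2],1)[0])).round(1),"mid",np.median(bar,0).round(1))
bl=W[(d>0)&(p.max(-1)<70)&(abs(W[...,2]-22)<3)&(abs(W[...,1])<26)]
if len(bl): print("remote x",np.percentile(bl[:,0],[1,99]).round(1))
cv2.imwrite("pics/"+sys.argv[1]+".png",cv2.resize(p[150:340,220:350],None,fx=3.1,fy=3.1,interpolation=2))
E
python3 tip.py c3
```

```text
time: 4.35
tool_pos: [535.4, -47.9, 30.2]
tcp_rot: [180.0, 0.0, -74.4]
ft_force: [0.1, -0.7, -0.6]
finger_gap: 66.4
dock tcp [-145.6   34.7   30.2] tool shift [-0.3 -0.6 19.2] rot [179.99   0.   -74.38] gap 66.4 F [ 0.09 -0.68 -0.61] t 4.35
B 316 zlow [70.3 70.7 71.7 73.1 73.7] y [-18.8   2.6] xfront -133.1
A 348 zlow [28.2 29.6 30.  30.  30.2] y [66.9 87.2] xfront -133.0
bar tilt 34.9 mid [-74.1  79.2  38.4]
remote x [-122.1  300.6]
```

```bash
python3 -m pendant '[[0.776,0,0,3,0],[0.776,0,0,3,0],[0.776,0,0,3,0],[0.776,0,0,0,0],[0.776,0,0,0,0]]'
python3 go.py -145 35 11;python3 tip.py c4
```

```text
time: 4.9
tool_pos: [535.2, -47.9, 21.0]
tcp_rot: [180.0, 0.0, -74.4]
ft_force: [0.3, 0.3, 0.1]
finger_gap: 66.6
dock tcp [-145.7   34.8   21. ] tool shift [-0.2 -0.7 10. ] rot [ 1.7997e+02  1.0000e-02 -7.4380e+01] gap 66.6 F [0.27 0.26 0.15] t 4.9
B 328 zlow [58.9 61.4 61.5 62.4 62.8] y [-19.4   2.5] xfront -133.3
A 343 zlow [27.7 28.4 29.2 30.5 31.2] y [66.7 87.3] xfront -133.1
bar tilt 34.1 mid [-74.7  79.3  38.4]
remote x [-122.2  300.2]
```

View pics/c4.png

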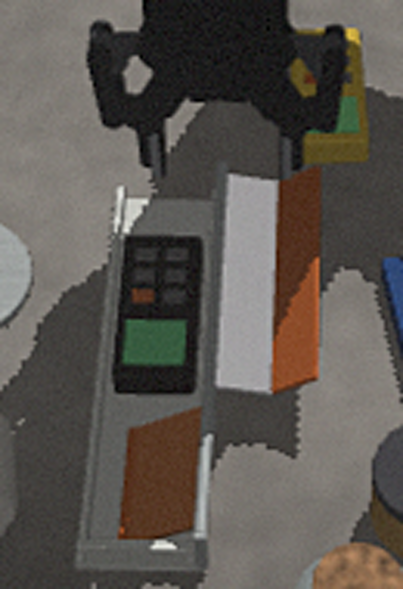

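There is no contact at TCP z 21, and the picture and depth both put the tips at about 60 mm, so they sit about 39 mm above the reported TCP. Lateral position agrees with the camera. I'll rely on the camera and force for height and keep going down gently.

```bash
python3 -m pendant '[[0.776,0,0,4,0],[0.776,0,0,4,0],[0.776,0,0,4,0],[0.776,0,0,0,0],[0.776,0,0,0,0]]'
python3 tip.py c5; python3 -m pendant '[[0.776,0,0,2,0],[0.776,0,0,2,0],[0.776,0,0,2,0],[0.776,0,0,0,0],[0.776,0,0,0,0]]'
python3 tip.py c6
```

```text
time: 5.45
tool_pos: [535.2, -47.9, 8.9]
tcp_rot: [180.0, 0.0, -74.4]
ft_force: [0.0, -0.7, 0.3]
finger_gap: 66.5
B 342 zlow [48.4 48.7 52.7 53.3 53.5] y [-19.4   2.8] xfront -133.4
A 364 zlow [29.4 30.7 31.3 31.4 31.9] y [66.6 88.5] xfront -133.3
bar tilt 33.7 mid [-72.   79.4  38.4]
remote x [-122.3  300.5]
time: 6.0
tool_pos: [535.3, -47.9, 3.1]
tcp_rot: [180.0, 0.0, -74.4]
ft_force: [-0.2, -0.4, 0.6]
finger_gap: 66.4
B 371 zlow [40.5 41.5 41.8 42.6 43.1] y [-19.2   3. ] xfront -133.6
A 390 zlow [28.8 29.  29.7 30.  30.6] y [65.9 88.6] xfront -133.0
bar tilt 34.3 mid [-71.8  79.6  39. ]
remote x [-122.   300.4]
```

```bash
python3 -m pendant '[[0.776,0,0,3,0],[0.776,0,0,3,0],[0.776,0,0,3,0],[0.776,0,0,3,0],[0.776,0,0,3,0],[0.776,0,0,0,0],[0.776,0,0,0,0]]'
python3 tip.py c7
```

```text
time: 6.75
tool_pos: [535.8, -48.3, -11.5]
tcp_rot: [-180.0, -0.0, -74.4]
ft_force: [1.0, -4.0, 2.8]
finger_gap: 66.6
B 455 zlow [ 4.4 25.1 27.4 28.5 29.2] y [-19.7   2.6] xfront -133.5
A 472 zlow [20.9 21.7 22.8 22.9 23.3] y [65.7 87.7] xfront -133.3
bar tilt 21.5 mid [-70.5  79.   28. ]
remote x [-122.2  299.4]
```

View pics/c7.png

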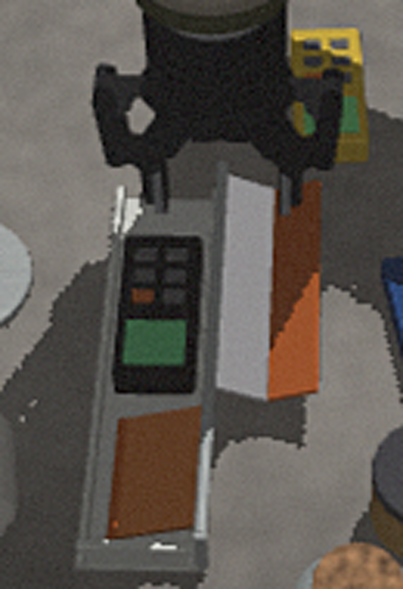

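Contact is made: the bar has tipped from 34° to 21° and the flap is rising. Finger B is in the lane behind the tail (crop px 162,205) and finger A is on the bar (290,205). I'll continue until the bar is level.

```bash
python3 -m pendant '[[0.776,0,0,3,0],[0.776,0,0,3,0],[0.776,0,0,3,0],[0.776,0,0,3,0],[0.776,0,0,0,0],[0.776,0,0,0,0]]'
python3 tip.py c8
```

```text
time: 7.4
tool_pos: [536.6, -48.8, -22.9]
tcp_rot: [-179.9, -0.1, -74.4]
ft_force: [0.7, -6.1, 6.8]
finger_gap: 66.0
B 450 zlow [ 4.2 14.7 16.6 17.4 17.7] y [-20.6   1.9] xfront -133.0
A 458 zlow [11.4 11.6 13.  13.3 13.6] y [65.2 87.2] xfront -133.0
bar tilt 4.9 mid [-73.2  73.8  14.9]
remote x [-135.   299.3]
```

```bash
python3 -m pendant '[[0.776,0,0,2,0],[0.776,0,0,2,0],[0.776,0,0,0,0]]'
python3 tip.py c9; python3 go.py -36 35 -27
```

```text
time: 7.75
tool_pos: [537.0, -49.1, -26.6]
tcp_rot: [-179.9, -0.1, -74.4]
ft_force: [1.2, -7.4, 8.8]
finger_gap: 66.0
B 453 zlow [13.1 14.  14.2 14.3 14.3] y [-20.7   1.6] xfront -132.3
A 485 zlow [8.6 9.2 9.4 9.6 9.9] y [65.  87.2] xfront -132.0
bar tilt -1.5 mid [-73.7  71.1  11.1]
remote x [-135.3  300.1]
dock tcp [-144.3   33.2  -26.5] tool shift [  -1.8 -108.3    0.7] rot [-1.7987e+02 -1.3000e-01 -7.4390e+01] gap 66.6 F [ 0.47 -6.84  8.21] t 7.8
```

View pics/c9.png

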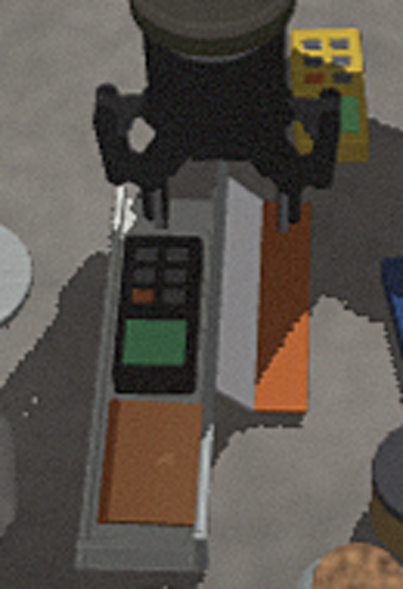

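The bar is level (flap ≈ 0.6), the flap is well up, and finger B stands just behind the tail (crop px 155,225). Now I push along the lane (tool -y).

```bash
python3 -m pendant '[[0.776,-0.5,-3,0,0],[0.776,-0.5,-5,0,0],[0.776,0,-5,0,0],[0.776,0,-5,0,0],[0.776,0,-5,0,0],[0.776,0,-5,0,0],[0.776,0,-5,0,0],[0.776,0,-5,0,0],[0.776,0,-5,0,0],[0.776,0,-5,0,0]]'
python3 tip.py c10; python3 go.py -36 34 -27
```

```text
time: 8.8
tool_pos: [580.1, -33.4, -28.5]
tcp_rot: [179.8, 0.1, -74.4]
ft_force: [-5.8, -0.9, 6.4]
finger_gap: 65.8
B 513 zlow [ 3.5 13.2 13.3 13.9 14.6] y [-17.5   5.1] xfront -82.4
A 495 zlow [3.1 6.3 7.6 8.2 8.5] y [68.2 90.1] xfront -86.3
bar tilt -3.2 mid [-57.   67.9   9.2]
remote x [-92.5 301.3]
dock tcp [-97.7  36.6 -28.3] tool shift [  2.6 -61.7  -1.4] rot [ 1.7991e+02  8.0000e-02 -7.4370e+01] gap 66.5 F [-4.1   1.15  2.64] t 8.85
```

View pics/c10.png

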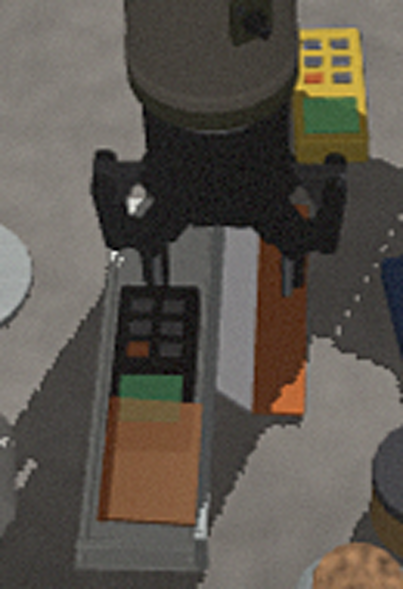

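The remote is sliding straight under the raised flap, with its nose visible through the amber. Continuing.

```bash
python3 -m pendant '[[0.776,0.5,-5,0,0],[0.776,0.5,-5,0,0],[0.776,0,-5,0,0],[0.776,0,-5,0,0],[0.776,0,-5,0,0],[0.776,0,-5,0,0],[0.776,0,-5,0,0],[0.776,0,-5,0,0],[0.776,0,-5,0,0],[0.776,0,-5,0,0]]'
python3 -m pendant '[[0.776,0,-2,0,0],[0.776,0,-2,0,0],[0.776,0,0,0,0]]'
python3 tip.py c11; python3 go.py -36 34 -27
```

```text
time: 9.85
tool_pos: [630.2, -21.4, -27.8]
tcp_rot: [-180.0, 0.0, -74.4]
ft_force: [-3.6, -1.2, 2.6]
finger_gap: 66.2
time: 10.15
tool_pos: [634.0, -20.4, -27.7]
tcp_rot: [-180.0, -0.0, -74.4]
ft_force: [-1.9, -0.0, 3.7]
finger_gap: 66.4
B 543 zlow [11.3 12.2 14.7 15.  15.3] y [-19.3   2.9] xfront -27.2
A 493 zlow [3.7 6.8 7.3 7.9 7.9] y [66.4 88.3] xfront -31.1
bar tilt -2.0 mid [-38.8  72.7   9.6]
remote x [-36.5 303.4]
dock tcp [-43.1  34.7 -27.6] tool shift [ 0.7 -7.1 -0.6] rot [-1.7996e+02 -1.0000e-02 -7.4380e+01] gap 66.3 F [-1.72  0.52  3.89] t 10.2
```

```bash
for i in 1 ; do python3 -m pendant '[[0.776,0,-2,0,0],[0.776,0,-2,0,0],[0.776,0,-1.5,0,0],[0.776,0,0,0,0]]'; done; python3 -m pendant '[[0.776,0,-1.5,0,0],[0.776,0,0,0,0]]'; python3 -m pendant '[[0.776,0,-1.5,0,0],[0.776,0,0,0,0]]'; python3 go.py -36 34 -27
```

```text
time: 10.6
tool_pos: [639.1, -19.0, -27.7]
tcp_rot: [-180.0, -0.0, -74.4]
ft_force: [-4.4, -1.1, 4.1]
finger_gap: 66.7
time: 10.8
tool_pos: [640.4, -18.6, -27.8]
tcp_rot: [-180.0, -0.0, -74.4]
ft_force: [-3.6, -0.7, 4.7]
finger_gap: 66.0
time: 11.0
tool_pos: [640.6, -18.6, -27.8]
tcp_rot: [179.8, 0.0, -74.4]
ft_force: [-10.9, -3.0, 9.3]
finger_gap: 66.6
dock tcp [-36.3  34.7 -27.8] tool shift [ 0.7 -0.3 -0.8] rot [ 1.7985e+02  2.0000e-02 -7.4400e+01] gap 66.6 F [-10.87  -3.03   9.31] t 11.0
```

The force jumped to 11 N at TCP dock x = -36.3, just where home was predicted. I'll push one small nudge more, hold, and look.

```bash
python3 -m pendant '[[0.776,0,-1,0,0],[0.776,0,0,0,0],[0.776,0,0,0,0]]'; python3 tip.py c12
```

```text
time: 11.3
tool_pos: [640.6, -18.5, -27.9]
tcp_rot: [179.7, 0.0, -74.4]
ft_force: [-15.2, -3.0, 13.0]
finger_gap: 66.1
B 543 zlow [ 7.8 12.6 15.7 15.8 16.9] y [-19.4   3. ] xfront -20.1
A 497 zlow [3.1 7.4 7.7 8.2 8.4] y [66.6 88.3] xfront -23.7
bar tilt 3.2 mid [-39.7  73.6   9.5]
remote x [-29.6 303. ]
```

View pics/c12.png

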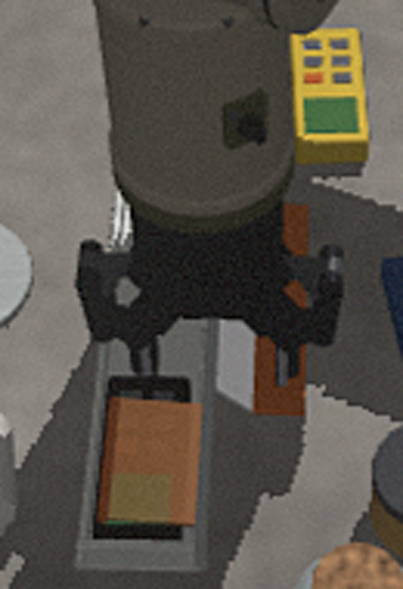

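The remote is home: the nose meets the stop at crop px (140,540) and the flap is still clear. Now I back off slightly and rise slowly to let the flap down.

```bash
python3 -m pendant '[[0.776,0,1.5,0,0],[0.776,0,2,0,0],[0.776,0,2,0,0],[0.776,0,0,-3,0],[0.776,0,0,-3,0],[0.776,0,0,-3,0],[0.776,0,0,-3,0],[0.776,0,0,-4,0],[0.776,0,0,-6,0],[0.776,0,0,-8,0]]'
python3 -m pendant '[[0.776,0,0,-15,0],[0.776,0,0,-20,0],[0.776,0,0,-25,0],[0.776,0,0,-25,0],[0.776,0,0,-25,0],[0.776,0,15,-20,0],[0.776,0,25,0,0],[0.776,0,25,0,0],[0.776,0,25,0,0],[0.776,0,0,0,0]]'
python3 - <<'E'
from go import *
p,d=optics.snapshot("scene"); W=todock(cloud("scene",d),O,Y)
hsv=cv2.cvtColor(p,cv2.COLOR_BGR2HSV); o=(hsv[...,0]<14)&(hsv[...,1]>150)&(hsv[...,2]>50)&(d>0)
b=W[o&(W[...,1]>52)&(W[...,1]<100)&(W[...,0]>-162)&(W[...,0]<-8)]
print("bar tilt deg",np.degrees(np.arctan(np.polyfit(b[:,1],b[:,2],1)[0])).round(1),np.median(b,0).round(1))
print("tail",[ (np.round(h["at"]),todock(np.array(h["at"]),O,Y).round(),round(h["score"],2)) for h in optics.search_frame("scene","remote")])
bl=W[(d>0)&(p.max(-1)<75)&(W[...,2]>17)&(W[...,2]<26)&(abs(W[...,1])<24)&(W[...,0]<0)&(W[...,0]>-60)]
print("remote top x,y,z",np.percentile(bl,[2,50,98],axis=0).round(1).tolist())
for q in ("jar","coaster","planter","cards","tin"): print(q,[np.round(h["at"]).tolist() for h in optics.search_frame("scene",q)][:1])
cv2.imwrite("pics/end.png",cv2.resize(p[150:370,140:400],None,fx=2.6,fy=2.6,interpolation=2))
print(r.sense()["ft_force"])
E
```

```text
time: 12.35
tool_pos: [637.0, -19.5, 2.2]
tcp_rot: [179.9, 0.0, -74.4]
ft_force: [0.7, -0.7, 0.2]
finger_gap: 66.4
time: 13.35
tool_pos: [548.8, -44.2, 133.1]
tcp_rot: [180.0, -0.0, -74.4]
ft_force: [-0.0, -0.6, -0.1]
finger_gap: 65.9
bar tilt deg 12.1 [-74.3  76.   20.6]
tail [(array([432., -10.,  20.]), array([-235.,   99.,   20.]), 0.76), (array([682., -47.,  26.]), array([-4., -4., 26.]), 0.73), (array([572., 100.,  17.]), array([-70., 167.,  17.]), 0.33)]
remote top x,y,z [[-25.2, -23.1, 19.9], [-13.9, -2.4, 22.8], [-3.1, 20.2, 25.3]]
jar [[792.0, 100.0, 65.0]]
coaster [[620.0, -187.0, 6.0]]
planter [[775.0, -137.0, 51.0]]
cards [[574.0, 102.0, 16.0]]
tin [[700.0, 120.0, 48.0]]
[0.17075526 0.00586541 0.39282714]
```

View pics/end.png

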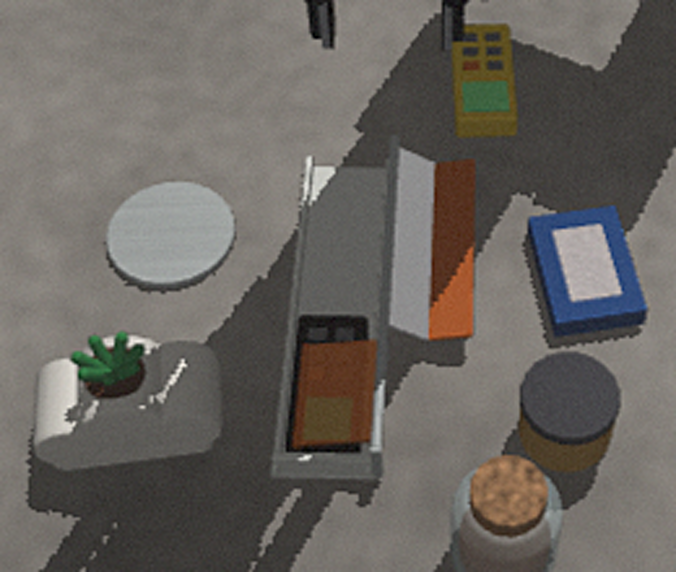

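The flap now rests on the remote: bar tilt of 12.1° gives a flap angle of 0.6 - 0.21 = 0.39. The tail is at dock x ≈ -25, the other things stand where they were, and the robot is clear. Handing in.

```bash
python3 -c "from bench import hand_in; print(hand_in())"
```

```text
the job is handed in; nothing more can be done
None
```

I put the remote away in its holder and handed the job in; the hand-in reports no verdict. One finger held the orange bar level, with the flap at about 0.6 rad. The other pushed the black remote about 99 mm up the lane, until the push force jumped to 11–15 N. I then backed off 5 mm, rose slowly to let the flap down, and moved clear.

**Last checks:**
- **Remote:** its tail is at dock x ≈ -25 mm, which is fully home, and its top is about 22 mm above the bench, so it lies flat.
- **Flap:** the bar's tilt puts it at about 0.39 rad, resting on the remote.
- **Surroundings:** the jar, coaster, planter, cards and tin measured within about 3 mm of their start positions. The wrist force is near zero.
- **Time:** the arm finished at about 13.4 s of the 48 s allowed.

**What disagreed:** the fingertips were about 39 mm higher than the reported TCP height. At the 66 mm opening I had expected less than 13 mm. I therefore set the height from the camera and the contact force, and the reported TCP height was negative during the push.

**Not measured directly:** the nose was partly hidden by the back stop and flap. That it is home follows from the tail position and the force jump at the predicted place.

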